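# Draw the wax scraper out from under the carton stack and register it in the sharpening jig

## Task

The orange wax-scraper blank with the black grip pad is buried under a stack of three wax cartons on the plywood jig: draw it out through the gap under the aluminium bridge, dragging it by firm but careful fingertip pressure on the pad, kept steady by feel (about 13 N), without touching or toppling the cartons, which must stay stacked behind the bridge. Then slide it flat on the board fully home against both red stops, the end stop and the side fence, ready for sharpening, and leave everything else on the bench alone.

Things in the scene. Friction and masses are not known exactly. Their poses are not given: they have to be found in the camera images.
- station: Fixed plywood jig board, 370 x 200 mm, flat waxed top 45 mm above this origin (underside sunk 0 to 20 mm into the bench, so the board's height varies). Axes: x along the board from the red end stop towards the cartons (the scraper is drawn along -x), y across towards the red side fence, z up. Origin below the middle of the bridge's face on the end stop's side. Stops and bridge: see the next two.
- corner (a point): Inner corner at the board's top where the faces of the red end stop (bar across the board, x = -205 mm in the jig) and the red side fence (bar from x = -205 to -40 mm, face y = +75 mm) meet; both rise 14 mm above the board. Axes as the jig's. With the scraper home its centre is +87.5 mm in x and -55 mm in y from this point.
- bridge_mid (a point): Middle of the bridge's face on the end stop's side, at the board's top; axes as the jig's. The aluminium bridge bar crosses the board from x = 0 to 14 mm, its underside 9 mm and its top 30 mm above the board, 164 mm clear between two posts. The scraper slides under it; the cartons cannot.
- scraper_center (a point): Centre of the orange acrylic scraper blank, 175 x 110 x 6 mm, half-way through its thickness (3 mm above the board); x along its length away from the bare end, y across, z up. About 0.14 kg, flat on the board, too wide to grip. The bare end, on the end stop's side, sticks out 60 to 80 mm past the bridge; its top carries a flush black rubber pad, x = -84 to -12 mm, 86 mm wide.
- scraper: The same scraper, origin at its underside's centre. Friction 0.3 on board and cartons, about 1 on its black pad: closed fingertips pressed on the pad with 12 to 14 N drag it (under 10 may slip; 6 to 10 once clear). Over 20 N, press and drag together, while it slides scores it; a landing over 40 N cracks it: come down at 8 mm/s or less. A millimetre of height makes 5 N or more: read the force.
- box_low: Lowest carton (blue, pale band), 100 (x) x 116 (y) x 26 mm, about 0.38 kg (varies); standing on the scraper just behind the bridge, 2 to 12 mm from it; it rides forward with the scraper until it meets the bridge, which then holds it back. Origin at the centre of its underside.
- box_mid: Middle carton (green, yellow band), 92 x 106 x 24 mm, about 0.33 kg, on the blue one. Origin at the centre of its underside.
- box_top: Top carton (white, red band), 80 x 90 x 22 mm, about 0.24 kg, on the green one; its top is 78 mm above the board at the start. Origin at the centre of its underside.
- spare_scraper: Bystander: white scraper 140 x 60 x 5 mm lying on the bench. Origin at its underside.
- spare_box: Bystander: yellow wax carton 95 x 60 x 25 mm on the bench. Origin at its underside.
- wax_brush: Bystander: wooden block brush 160 x 62 x 40 mm on the bench. Origin at its underside.
- tape_roll: Bystander: brown tape roll, 100 mm across, 48 mm high. Origin at its underside.
- cleaner: Bystander: white bottle, 64 mm across, 170 mm high, red cap. Origin at its underside.
- cork_block: Bystander: cork block 110 x 60 x 30 mm. Origin at its underside.
- driver: Bystander: red-handled screwdriver lying on the bench. Origin at its underside.
There are look-alikes about, which are no part of the job. Of the things like the box_low, leave any that is pink; of the rest the larger one is meant. What is shaped like the box_top but purple is not meant.

How it is judged (in metres and radians):
On the way:
1. the scraper is drawn clear of the cartons and the bridge, lying on the board, with the cartons still stacked and upright behind the bridge (x of scraper_center in the frame of station below -0.092 m and z of scraper_center in the frame of station below 0.055 m and angle between each of box_low, box_mid, box_top's own z axis and vertical below 0.08 rad and distance of each of box_low, box_mid, box_top from where it was at the start of the episode below 0.035 m and horizontal distance between box_low and box_mid below 0.022 m and horizontal distance between box_mid and box_top below 0.022 m and z of box_low in the frame of station above 0.042 m and z of box_mid in the frame of station above 0.068 m and z of box_top in the frame of station above 0.092 m), for 0.1 s.
At the end, for the whole second after the job is handed in: Scraper flat on the board, centre within 4 mm of home along and across the jig (against both red stops), square within 2 degrees; cartons upright (4.5 degrees), stacked in order (neighbours within 22 mm) behind the bridge, none moved over 35 mm; all at rest (x of scraper_center in the frame of station between -0.1215 and -0.1135 m and y of scraper_center in the frame of station between 0.016 and 0.024 m and z of scraper_center in the frame of station below 0.051 m and angle between scraper's own z axis and vertical below 0.03 rad and angle between the x axis of scraper and the x axis of station, either way round below 0.035 rad and angle between each of box_low, box_mid, box_top's own z axis and vertical below 0.08 rad and distance of each of box_low, box_mid, box_top from where it was at the start of the episode below 0.035 m and horizontal distance between box_low and box_mid below 0.022 m and horizontal distance between box_mid and box_top below 0.022 m and z of box_low in the frame of station above 0.042 m and z of box_mid in the frame of station above 0.068 m and z of box_top in the frame of station above 0.092 m and linear speed of each of scraper, box_low, box_mid, box_top below 0.01 m/s); the robot touches nothing.
It fails at once if the robot pressed the sliding scraper with more than 20 N (press and drag together), or hit the scraper or the jig with more than 40 N ((contact force between the fingers and scraper above 20 N and linear speed of scraper above 0.01 m/s) or contact force between any of the fingers, the arm and scraper above 40 N or contact force between any of the fingers, the arm and station above 40 N).
It fails at once if the robot touched the cartons (contact force between any of the fingers, the arm and box_low above 0.5 N or contact force between any of the fingers, the arm and box_mid above 0.5 N or contact force between any of the fingers, the arm and box_top above 0.5 N).
It fails at once if a carton was tipped by more than 17 degrees (angle between any of box_low, box_mid, box_top's own z axis and vertical above 0.3 rad).
It fails at once if the scraper was lifted or tipped off the board (angle between scraper's own z axis and vertical above 0.12 rad or z of scraper_center in the frame of station above 0.062 m).
It fails at once if a bystander was moved more than 10 mm (distance of any of spare_scraper, spare_box, wax_brush, tape_roll, cleaner, cork_block, driver from where it was at the start of the episode above 0.01 m).
It also fails if it takes over 67 s, if anything falls off the work surface, if the arm or the gripper's body presses on something with over 40 N, if the wrist force passes 120 N, or if a joint passes its speed limit or range.

## Robot

A 6-joint arm with a two-finger parallel gripper is mounted at the origin on the work surface. World frame = base frame: x ahead of the robot, y to its left, z up, the work surface at z = 0. Lengths are in m, angles in degrees, forces in N, time in s.
With the tool pointing down it reaches from about 0.325 to 0.775 m from the base axis. Payload 5.5 kg.
Tool frame: the origin (TCP) lies at the centre of the arm's flange, where the gripper is bolted on; the fingertips stand 182 mm ahead of it and the grasp point (between the pads) lies 163 mm ahead of it; z points along the fingers, y is the direction in which the jaws open and shut (so a half turn about z gives the same grasp; the last joint's range is limited). The gripper opens to 88 mm and grips with 3 to 60 N. Pads are 20 mm wide; open, the fingers measure 115 mm over their backs; the gripper's body (75 mm by 178 mm) begins 61 mm behind the grasp point.
Start: joints at [-3.249, 5.22, 70.514, -0, 104.267, -3.249], TCP at [0.6, -0, 0.405] pointing down, gripper open.
Joint ranges: [-164.24, 164.24], [-49.07, 125.15], [9.68, 141.18], [-86.29, 266.29], [3.28, 154.24], [-151.56, 151.56]. Speed limits (degrees/s): [147.25, 147.25, 172.46, 180, 180, 180].

## Interface

Orientations are given as [roll, pitch, yaw] about the fixed x, y, z axes, in that order (R = Rz(yaw) Ry(pitch) Rx(roll)).
In Python, from station import r gives the robot as it stands. The module is installed in compiled form; this text tells all that it offers. Calls block until the motion is done:
- r.reach(position, orientation): joint-space move of the TCP to a pose.
- r.servo_line(position, rotation=None, speed=0.15): straight line of the TCP; rotation=None keeps the orientation; speed is the mean speed in m/s.
- r.move_joints(angles): joint-space move.
- r.let_go() and r.grab(squeeze=None): open the fingers fully, or close them until they stop; squeeze is the grip in N (None keeps the last).
- r.wait(seconds).
- r.inverse_kinematics(position, orientation): joint angles nearest the present ones, or None.
- r.sense(): the state.
- r.snapshot(name): name is "scene" or "side" or "wrist"; returns a dict with "frame" (384x512x3 uint8, red, green, blue), "fx", "fy", "cx", "cy" (pixels), "R" (3x3) and "t" (3): a world point X has camera coordinates R X + t. Camera axes: x right, y down, z forward; pixel columns grow to the right and rows downward; lengths in m; the calibration is good to about 2 mm. The wrist camera is an equidistant fisheye: a pixel r from the principal point sees the ray r / f radians off the axis. A picture is of the moment at which its call begins. There is no depth.
A pose or a line that the arm cannot do raises r.IKError and nothing moves.
- r.hand_in(): hands the job in, once; it reports no verdict.
The state is a dict: "clock": time; "joints": joint angles; "joint_vel": joint speeds; "joint_torque": joint torques, N m; "tcp_pos": TCP position; "orientation": TCP orientation; "contact_force": force on the tool from outside, world axes, zero at the start; "torque": the same for the moment, N m; "opening": finger opening in m.
Only numpy, scipy, OpenCV 4.12 (cv2) and the standard library are available. Lean on these libraries where they do the work, as an engineer would, in place of code of your own. Each camera call takes 0.05 s, during which the arm holds its last target.

## Working session

There is one attempt and no reset: what is moved stays moved. The work goes in short steps, each a Python script; the robot and the scene stay as the last script left them, time stands still between calls to the robot, and variables do not carry over. Pictures are saved under pics/ and viewed, and the job is handed in when it is done.

```bash
mkdir -p pics; cat > h.py <<'E'
from station import r
import numpy as np, cv2, json
def snap(n,fn=None):
    s=r.snapshot(n)
    s={k:(np.array(v) if k in('frame','R','t') else v) for k,v in s.items()}
    if fn: cv2.imwrite('pics/'+fn,cv2.cvtColor(s['frame'],cv2.COLOR_RGB2BGR))
    return s
def ray(s,u,v,z):
    d=np.array([(u-s['cx'])/s['fx'],(v-s['cy'])/s['fy'],1.])
    R=s['R'];c=-R.T@s['t'];w=R.T@d
    return c+w*(z-c[2])/w[2]
def proj(s,X):
    p=s['R']@np.asarray(X)+s['t'];return np.array([s['fx']*p[0]/p[2]+s['cx'],s['fy']*p[1]/p[2]+s['cy']])
E
python3 - <<'E'
from h import *
import pickle
S={}
for n in('scene','side','wrist'):
    S[n]=snap(n,n+'0.png'); s=S[n]; print(n,s['fx'],s['cx'],s['cy'],-s['R'].T@s['t'])
pickle.dump(S,open('s0.pkl','wb'))
print(r.sense())
E
```

```text
scene 476.27516015603885 256.42900447279095 196.73671545319652 [ 1.03044553 -0.81116113  1.20068139]
side 353.7945362408816 256.2914036576073 192.077019082449 [0.46152632 0.94376287 0.83140346]
wrist 297.3186396354542 256.79258843694214 194.77273499145048 [0.60015105 0.07688309 0.38329543]
{'clock': 0.15, 'joints': array([-3.24975119e+00,  5.25534000e+00,  7.05663838e+01, -7.40878867e-04,
        1.04266054e+02, -3.24963408e+00]), 'joint_vel': array([ 0.05044694, -0.11550797, -0.16915146,  0.09873267, -0.00175435,
        0.03674591]), 'joint_torque': array([ 1.35033202e-03, -4.47044814e+01, -4.06907630e+01,  6.99103042e-02,
        2.74600578e-02, -1.16549641e-04]), 'tcp_pos': array([ 6.00057407e-01, -1.84524122e-05,  4.03740552e-01]), 'orientation': array([-1.79912322e+02, -4.25866947e-03,  8.99996976e+01]), 'contact_force': array([-1.41694243, -0.26619361, -0.22130348]), 'torque': array([-0.04184463,  0.02141009,  0.02035673]), 'opening': 0.08772385249059626}
```

View pics/scene0.png

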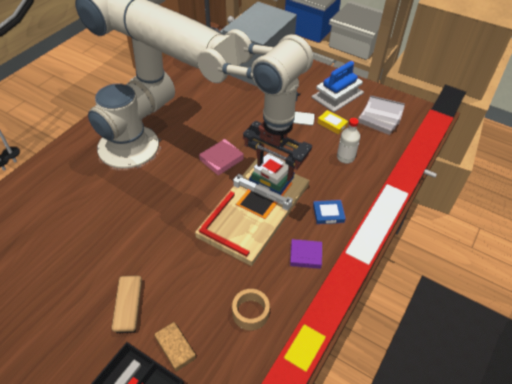

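View pics/side0.png

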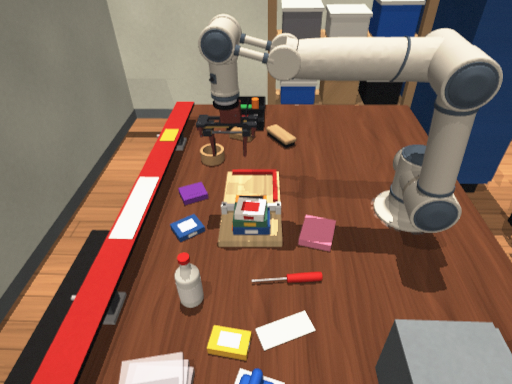

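View pics/wrist0.png

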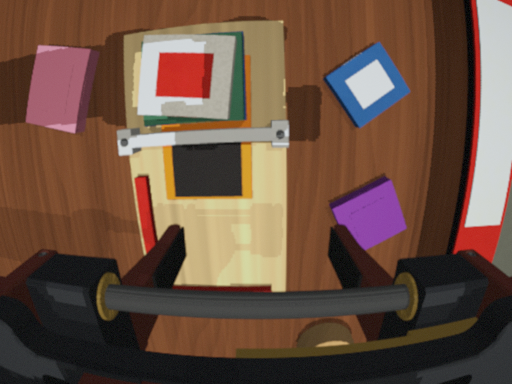

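```bash
python3 - <<'E'
import pickle,cv2
S=pickle.load(open('s0.pkl','rb'))
def crop(n,x0,y0,x1,y1,k,fn):
    f=cv2.cvtColor(S[n]['frame'],cv2.COLOR_RGB2BGR)[y0:y1,x0:x1]
    cv2.imwrite('pics/'+fn,cv2.resize(f,None,fx=k,fy=k,interpolation=cv2.INTER_CUBIC))
crop('scene',185,140,325,270,5,'c_scene.png')
crop('side',205,160,295,255,6,'c_side.png')
crop('wrist',110,10,300,300,2,'c_wrist.png')
E
```

```text
(no output)
```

View pics/c_scene.png

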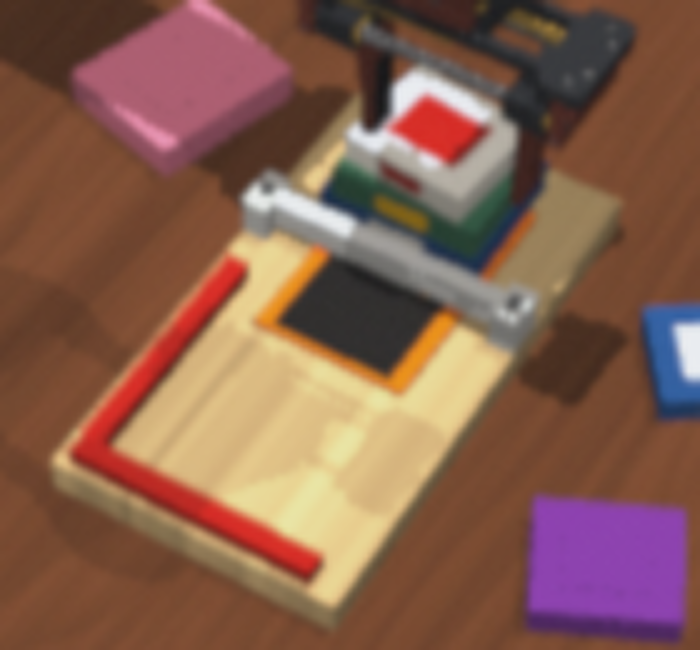

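View pics/c_side.png

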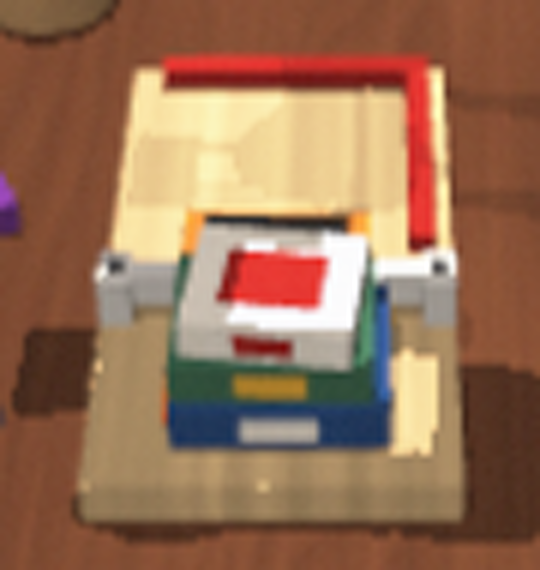

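View pics/c_wrist.png

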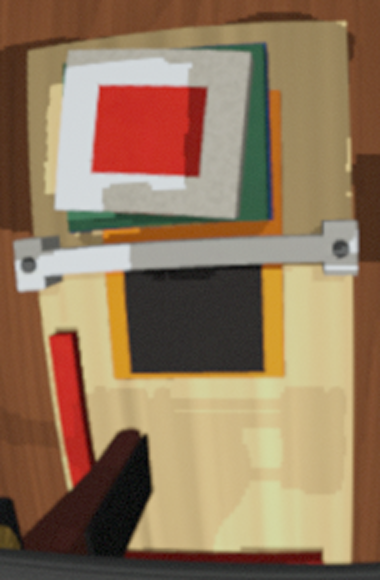

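```bash
cat >> h.py <<'E'
def rd(s,u,v,fish=False):
    x,y=(u-s['cx'])/s['fx'],(v-s['cy'])/s['fy']
    if fish:
        th=np.hypot(x,y); d=np.array([x/th*np.sin(th),y/th*np.sin(th),np.cos(th)])
    else: d=np.array([x,y,1.]); d/=np.linalg.norm(d)
    R=s['R']; return -R.T@s['t'],R.T@d
def onz(s,u,v,z,fish=False):
    c,d=rd(s,u,v,fish); return c+d*(z-c[2])/d[2]
def tri(rays):
    A=np.zeros((3,3));b=np.zeros(3)
    for c,d in rays:
        P=np.eye(3)-np.outer(d,d);A+=P;b+=P@c
    X=np.linalg.solve(A,b)
    return X,[np.linalg.norm((np.eye(3)-np.outer(d,d))@(X-c)) for c,d in rays]
E
python3 - <<'E'
import os
from h import *
import pickle
S=pickle.load(open('s0.pkl','rb'))
P={'A':{'scene':(196,233.6),'side':(278.8,171.3)},'B':{'scene':(251,263.6),'side':(227.8,171.3)},
'C':{'scene':(309.4,181),'side':(218.3,241.7),'wrist':(283.5,20.5)},'D':{'side':(282.2,241.7),'wrist':(124,35)},
# bare end corners of scraper (top): c_scene (258,323),(403,393); c_wrist (115,378),(284,377)
'bareF':{'scene':(236.6,204.6),'wrist':(167.5,199)},'bareN':{'scene':(265.6,218.6),'wrist':(252,198.5)},
# bolt centres on bridge posts
'boltF':{'scene':(185+268/5,140+187/5),'side':(205+437/6,160+265/6),'wrist':(110+29/2,10+265/2)},
'boltN':{'scene':(185+514/5,140+303/5),'side':(205+118/6,160+265/6),'wrist':(110+340/2,10+248/2)}}
for k,d in P.items():
    X,e=tri([rd(S[n],*p,n=='wrist') for n,p in d.items()])
    print(k,X.round(4),np.round(e,4))
E
```

```text
A [ 0.4412 -0.1896  0.0221] [0.0056 0.0056]
B [ 0.6402 -0.1886  0.0211] [0.0033 0.0033]
C [0.6309 0.1889 0.0205] [0.0033 0.0047 0.0023]
D [0.4289 0.1844 0.0232] [0.0015 0.0015]
bareF [ 0.487  -0.0319  0.0268] [0.0026 0.0026]
bareN [ 0.5951 -0.0309  0.028 ] [0.0014 0.0014]
boltF [0.4438 0.0458 0.0564] [0.0022 0.0026 0.0004]
boltN [0.6243 0.0497 0.0548] [0.0033 0.0048 0.0018]
```

```bash
python3 - <<'E'
from h import *
import pickle
r.reach([0.52,-0.21,0.405],[180,0,90])
r.grab(40)
r.wait(0.2)
S={}
for n in('scene','side','wrist'): S[n]=snap(n,n+'1.png')
pickle.dump(S,open('s1.pkl','wb'))
st=r.sense();print(st['clock'],st['tcp_pos'],st['orientation'],st['contact_force'],st['opening'])
f=cv2.cvtColor(S['wrist']['frame'],cv2.COLOR_RGB2BGR)
cv2.imwrite('pics/c_w1.png',cv2.resize(f[40:340,130:400],None,fx=2,fy=2,interpolation=cv2.INTER_CUBIC))
f=cv2.cvtColor(S['scene']['frame'],cv2.COLOR_RGB2BGR)
cv2.imwrite('pics/c_s1.png',cv2.resize(f[140:270,185:325],None,fx=4,fy=4,interpolation=cv2.INTER_CUBIC))
E
```

```text
2.7417 [ 0.51999166 -0.20998656  0.40500415] [ 1.79999901e+02 -1.99145823e-04  8.99974155e+01] [-0.16328935 -0.43024714  0.35815347] 0.000750980752967978
```

View pics/c_w1.png

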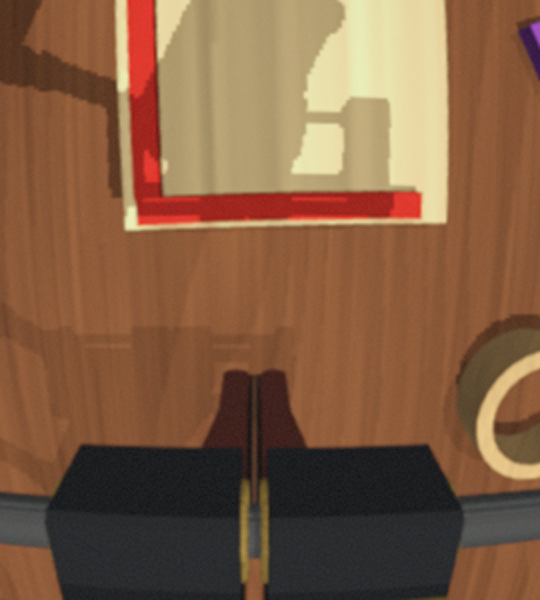

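View pics/c_s1.png

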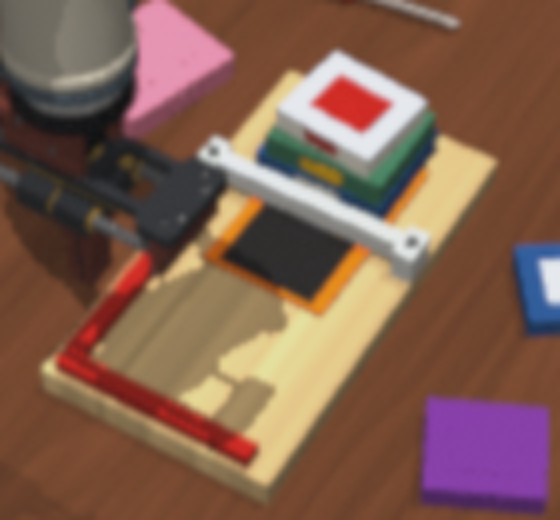

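```bash
python3 - <<'E'
import pickle,cv2
S=pickle.load(open('s1.pkl','rb'))
f=cv2.cvtColor(S['wrist']['frame'],cv2.COLOR_RGB2BGR)
cv2.imwrite('pics/c_w1b.png',cv2.resize(f[0:150,175:375],None,fx=4,fy=4,interpolation=cv2.INTER_CUBIC))
E
```

```text
(no output)
```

View pics/c_w1b.png

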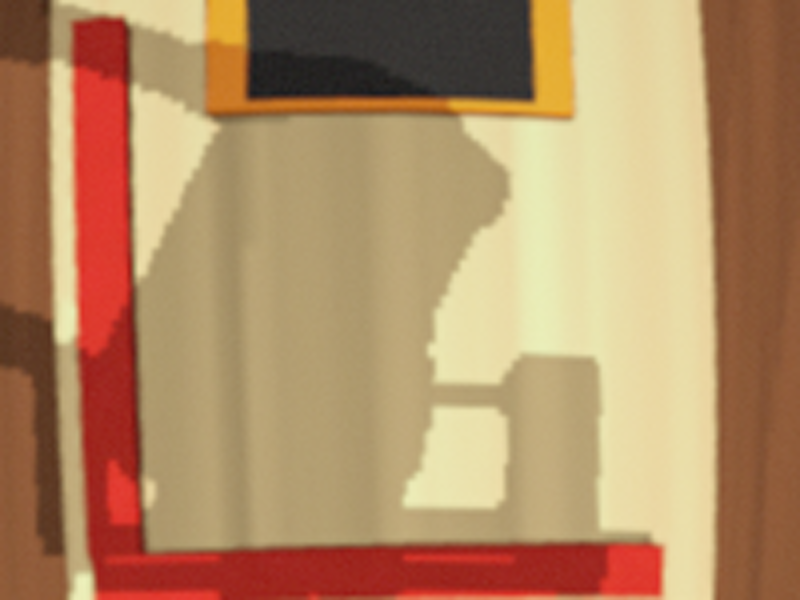

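```bash
python3 - <<'E'
from h import *
import pickle
S=pickle.load(open('s1.pkl','rb'));s=S['wrist'];print(-s['R'].T@s['t']);print(s['R'].round(3))
zb=.0255
q=lambda u,v,z: onz(s,175+u/4,v/4,z,True).round(4)
for z in (zb,zb+.014):
  print('corner',q(145,551,z),'stop end',q(655,544,z),'fence far',q(130,20,z))
print('bare',q(208,114,zb+.006),q(573,118,zb+.006), 'bottom right board',onz(s,130+446/2,40+222/2,zb,True),onz(s,130+126/2,40+231/2,zb,True), q(703,0,zb),q(52,20,zb))
print('pad',q(248,99,zb+.006),q(533,100,zb+.006))
E
```

```text
[ 0.52013232 -0.13310996  0.38466013]
[[ 1.    -0.001  0.001]
 [-0.001 -0.96   0.28 ]
 [ 0.001 -0.28  -0.96 ]]
corner [ 0.4652 -0.1655  0.0255] stop end [ 0.6217 -0.1622  0.0255] fence far [0.4608 0.0023 0.0255]
corner [ 0.4673 -0.1642  0.0395] stop end [ 0.6178 -0.161   0.0395] fence far [ 0.4631 -0.003   0.0395]
bare [ 0.4856 -0.0324  0.0315] [ 0.5936 -0.0315  0.0315] bottom right board [ 0.64152578 -0.18044993  0.0255    ] [ 0.44159377 -0.18702178  0.0255    ] [0.638  0.0155 0.0255] [0.4364 0.0044 0.0255]
pad [ 0.4973 -0.028   0.0315] [ 0.5815 -0.0266  0.0315]
```

```bash
python3 - <<'E'
from h import *
px,py=0.5392,0.003
r.reach([px,py,0.245],[180,0,90])
r.wait(0.3)
b=[]
for i in range(8):
    r.wait(0.02); b.append(r.sense()['contact_force'])
b=np.array(b);print(b.mean(0),b.std(0),r.sense()['tcp_pos'],r.sense()['clock'])
b0=b.mean(0); np.save('b0.npy',b0)
r.servo_line([px,py,0.224],speed=0.02)
z=0.224
t=r.sense();print(t['clock'],t['contact_force']-b0,t['tcp_pos'])
n=0
while z>0.205:
    z-=0.0005; r.servo_line([px,py,z],speed=0.006); t=r.sense(); f=t['contact_force']-b0; n+=1
    if n%4==0 or abs(f[2])>1.5: print(round(z,4),round(t['clock'],3),f.round(2),t['tcp_pos'].round(4))
    if f[2]>2.5: break
E
```

```text
[-0.11245761 -0.06854752 -0.29030519] [0.57486911 0.62108375 0.33352193] [0.5392721  0.00261235 0.24520637] 4.2167
5.4167 [0.11071735 0.67041114 0.72621965] [0.5392632  0.00298537 0.22420442]
0.222 6.417 [ 0.53 -0.19 -0.18] [0.5392 0.003  0.2219]
0.22 7.417 [ 0.51  0.09 -0.16] [0.5392 0.003  0.22  ]
0.218 8.417 [ 0.71 -0.33 -0.18] [0.5392 0.003  0.2179]
0.216 9.417 [ 0.35  0.33 -0.64] [0.5392 0.003  0.216 ]
0.214 10.417 [-0.72 -0.2   3.7 ] [0.5392 0.003  0.2143]
```

```bash
cat >> h.py <<'E'
def F(b0,n=3):
    a=[]
    for i in range(n): r.wait(0.02); a.append(r.sense()['contact_force'])
    return np.mean(a,0)-b0
E
python3 - <<'E'
from h import *
b0=np.load('b0.npy'); px,py=0.5392,0.003; z=0.214
for i in range(12):
    f=F(b0); print(round(z,5),f.round(2),r.sense()['tcp_pos'].round(4))
    if f[2]>12.3: break
    z-=np.clip((13-f[2])/8000,0.0001,0.0005)
    r.servo_line([px,py,z],speed=0.005)
print(r.sense()['clock']); np.save('p.npy',[px,py,z])
E
```

```text
0.214 [-1.19  0.06  2.86] [0.5392 0.003  0.2143]
0.2135 [-2.31  0.73  6.22] [0.5392 0.003  0.2143]
0.213 [-3.36  0.31  7.8 ] [0.5393 0.003  0.2143]
0.2125 [-3.65  0.59  9.36] [0.5394 0.003  0.2143]
0.21205 [-3.69  0.62 11.67] [0.5394 0.003  0.2142]
0.21188 [-4.61  0.33 12.26] [0.5394 0.003  0.2143]
0.21178 [-5.53  0.3  12.5 ] [0.5394 0.003  0.2142]
12.2667
```

```bash
cat > drag.py <<'E'
from h import *
import sys
def drag(n,step,target=12.8,speed=0.02,d=(0.0244,-0.9997),gx=1/15000,stop=None,maxtot=18.3,fxt=0.):
    b0=np.load('b0.npy'); px,py,z=np.load('p.npy'); d=np.array(d); dist=0
    for i in range(n):
        px+=d[0]*step;py+=d[1]*step
        r.servo_line([px,py,z],speed=speed)
        t=r.sense(); f=t['contact_force']-b0; tot=np.linalg.norm(f)
        print(i,round(t['clock'],2),f.round(1),round(tot,1),t['tcp_pos'].round(4),round(z,5))
        if tot>maxtot: print('HIGH'); z+=0.0003; r.servo_line([px,py,z],speed=.005); np.save('p.npy',[px,py,z]); return 'high'
        if stop and stop(f,t): break
        e=target-f[2]
        if abs(e)>0.5: z-=np.clip(e/9000,-0.0003,0.0003)
        px+=np.clip((f[0]-fxt)*gx,-0.0003,0.0003)
    np.save('p.npy',[px,py,z]); return 'ok'
E
python3 - <<'E'
from drag import *
print(drag(4,0.001,speed=0.01))
E
```

```text
0 12.52 [-3.3  1.7 12. ] 12.6 [0.5396 0.0025 0.2142] 0.21178
1 12.77 [-2.8  4.3 11.8] 12.8 [0.5396 0.0018 0.2142] 0.21169
2 13.02 [-1.1  5.8 11.1] 12.6 [0.5396 0.001  0.2143] 0.21158
3 13.27 [-0.9  5.2 11.4] 12.5 [5.397e-01 1.000e-04 2.142e-01] 0.2114
ok
```

```bash
python3 - <<'E'
from drag import *
print(drag(9,0.002,speed=0.015,target=13))
snap('scene','scene2.png');w=snap('wrist','wrist2.png')
f=cv2.cvtColor(w['frame'],cv2.COLOR_RGB2BGR)
cv2.imwrite('pics/c_w2.png',cv2.resize(f[0:300,100:400],None,fx=2,fy=2))
E
```

```text
0 13.55 [-1.2  5.3 11.1] 12.4 [ 0.5398 -0.002   0.2143] 0.21124
1 13.83 [-1.2  5.1 12.7] 13.8 [ 0.5398 -0.004   0.2142] 0.21103
2 14.12 [ 0.6  4.7 11.5] 12.4 [ 0.5398 -0.006   0.2143] 0.21103
3 14.4 [-1.7  8.2 12.7] 15.1 [ 0.5399 -0.0077  0.2142] 0.21086
4 14.68 [-0.4  6.9 13.2] 14.9 [ 0.5399 -0.0095  0.2142] 0.21086
5 14.97 [-0.4  7.4 13.1] 15.1 [ 0.5399 -0.0114  0.2142] 0.21086
6 15.25 [-0.1  8.8 13.6] 16.2 [ 0.54   -0.0134  0.2142] 0.21086
7 15.53 [ 0.6  8.  12.8] 15.1 [ 0.54   -0.0154  0.2142] 0.21092
8 15.82 [ 0.   8.7 12.5] 15.2 [ 0.5401 -0.0174  0.2142] 0.21092
ok
```

View pics/c_w2.png

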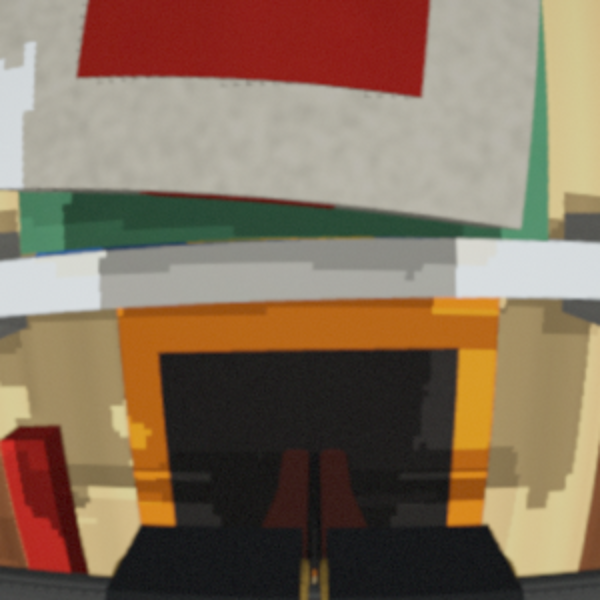

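```bash
python3 - <<'E'
from drag import *
print(drag(20,0.0025,speed=0.015,target=13,stop=lambda f,t:f[1]>12))
snap('scene','scene3.png');w=snap('wrist','wrist3.png')
E
```

```text
0 16.23 [-0.4  9.1 12.6] 15.5 [ 0.5401 -0.0199  0.2142] 0.21092
1 16.55 [-0.6  8.9 11.7] 14.7 [ 0.5402 -0.0224  0.2142] 0.21092
2 16.87 [-0.6  8.4 13.1] 15.5 [ 0.5403 -0.0248  0.2142] 0.21078
3 17.18 [-0.4  7.2 13.2] 15.0 [ 0.5403 -0.0274  0.2142] 0.21078
4 17.5 [-0.5  8.5 13.1] 15.7 [ 0.5403 -0.0298  0.2142] 0.21078
5 17.82 [-0.3  8.1 12.8] 15.2 [ 0.5404 -0.0324  0.2142] 0.21078
6 18.13 [ 0.4  8.2 13.8] 16.1 [ 0.5404 -0.0349  0.2143] 0.21078
7 18.45 [-0.2  7.9 13.7] 15.8 [ 0.5405 -0.0375  0.2142] 0.21087
8 18.77 [ 0.6  5.5 13.3] 14.4 [ 0.5405 -0.0404  0.2143] 0.21095
9 19.08 [ 0.9  6.8 12.2] 14.0 [ 0.5406 -0.0429  0.2142] 0.21095
10 19.4 [-0.5  5.6 11.6] 12.8 [ 0.5407 -0.0455  0.2142] 0.21086
11 19.72 [ 0.3  5.8 13.4] 14.6 [ 0.5408 -0.048   0.2142] 0.2107
12 20.03 [-0.1  5.6 13.6] 14.7 [ 0.5409 -0.0505  0.2142] 0.2107
13 20.35 [ 0.5  6.3 13.4] 14.8 [ 0.5409 -0.053   0.2142] 0.21076
14 20.67 [-0.1  6.  12.4] 13.8 [ 0.541  -0.0555  0.2142] 0.21076
15 20.98 [ 0.4  5.6 13.7] 14.8 [ 0.5411 -0.058   0.2142] 0.2107
16 21.3 [-0.3  6.2 13. ] 14.4 [ 0.5412 -0.0606  0.2142] 0.21077
17 21.62 [-0.3  4.9 12.5] 13.4 [ 0.5412 -0.0631  0.2143] 0.21077
18 21.93 [ 0.4  5.1 11.8] 12.9 [ 0.5412 -0.0656  0.2142] 0.21077
19 22.25 [ 0.1  5.2 13.9] 14.8 [ 0.5414 -0.0681  0.2142] 0.21064
ok
```

View pics/wrist3.png

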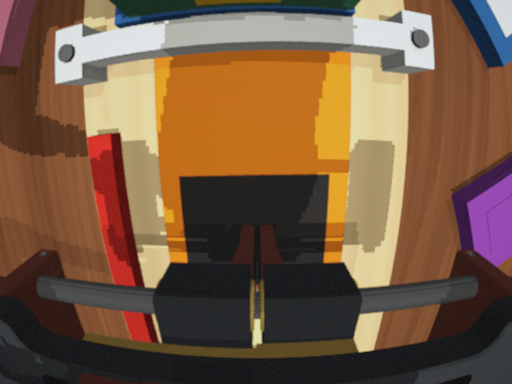

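View pics/scene3.png

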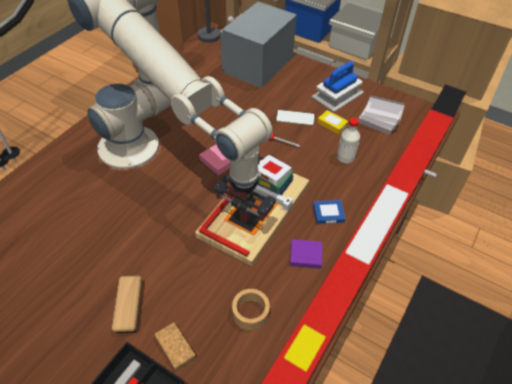

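```bash
python3 - <<'E'
from drag import *
print(drag(15,0.0025,speed=0.015,target=12.5,stop=lambda f,t:f[1]>11))
w=snap('wrist','wrist4.png');snap('side','side4.png')
E
```

```text
0 22.67 [-0.7  4.5 13.1] 13.9 [ 0.5414 -0.0706  0.2142] 0.21074
1 22.98 [-0.3  5.6 13.3] 14.4 [ 0.5414 -0.0732  0.2142] 0.21081
2 23.3 [ 0.3  4.6 13.3] 14.1 [ 0.5414 -0.0757  0.2142] 0.21091
3 23.62 [ 0.5  5.6 12.1] 13.3 [ 0.5415 -0.0782  0.2143] 0.21099
4 23.93 [-0.1  3.9 13.1] 13.7 [ 0.5416 -0.0808  0.2142] 0.21099
5 24.25 [-0.8  4.6 12.8] 13.6 [ 0.5416 -0.0833  0.2143] 0.21106
6 24.57 [ 0.1  3.5 12.5] 12.9 [ 0.5416 -0.086   0.2142] 0.21106
7 24.88 [-0.8  2.6 11.6] 11.9 [ 0.5417 -0.0887  0.2142] 0.21106
8 25.2 [-1.2  3.1 12.2] 12.6 [ 0.5417 -0.0912  0.2142] 0.21096
9 25.52 [ 0.2  2.3 12.1] 12.3 [ 0.5417 -0.0937  0.2143] 0.21096
10 25.83 [-0.6  2.3 12.8] 13.0 [ 0.5417 -0.0962  0.2142] 0.21096
11 26.15 [-0.   2.7 12.5] 12.8 [ 0.5418 -0.0987  0.2142] 0.21096
12 26.47 [ 0.1  2.5 12.2] 12.4 [ 0.5418 -0.1012  0.2143] 0.21096
13 26.78 [ 0.2  2.1 12.6] 12.8 [ 0.5419 -0.1037  0.2142] 0.21096
14 27.1 [-0.6  2.9 12.2] 12.6 [ 0.542  -0.1062  0.2143] 0.21096
ok
```

View pics/wrist4.png

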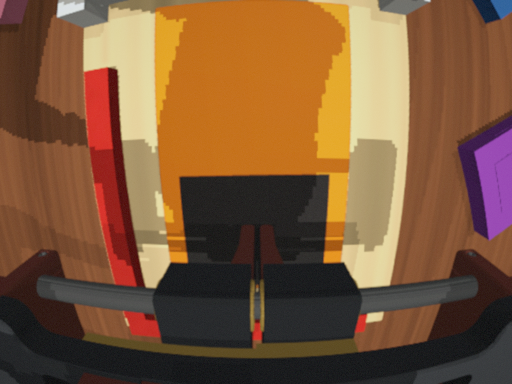

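View pics/side4.png

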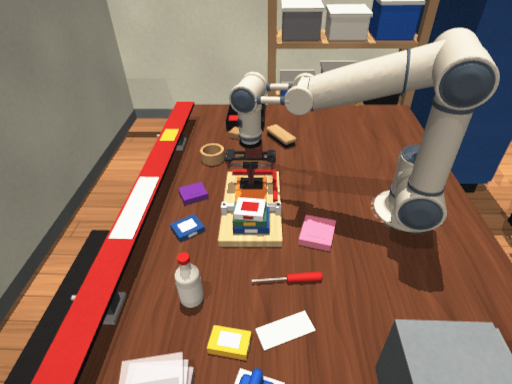

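```bash
python3 - <<'E'
from drag import *
print(drag(10,0.002,speed=0.015,target=9,stop=lambda f,t:f[1]>6))
print(drag(10,0.001,speed=0.008,target=9,stop=lambda f,t:f[1]>6))
w=snap('wrist','wrist5.png');snap('side','side5.png')
E
```

```text
0 27.48 [ 0.2  2.1 13. ] 13.2 [ 0.542  -0.1082  0.2143] 0.21096
1 27.77 [ 0.2  2.3 11.4] 11.7 [ 0.5419 -0.1103  0.2143] 0.21126
2 28.05 [ 0.5  1.4 11.4] 11.5 [ 0.5419 -0.1123  0.2143] 0.21153
3 28.33 [-0.1  2.1 10.5] 10.7 [ 0.5419 -0.1143  0.2143] 0.21179
4 28.62 [-0.5  2.3  9. ] 9.3 [ 0.5419 -0.1163  0.2142] 0.21196
5 28.9 [0.8 1.1 9.5] 9.6 [ 0.5419 -0.1183  0.2143] 0.21196
6 29.18 [0.1 2.  9.2] 9.4 [ 0.542  -0.1203  0.2143] 0.21202
7 29.47 [-0.2  2.1  8.3] 8.6 [ 0.5421 -0.1223  0.2143] 0.21202
8 29.75 [-0.5  2.2  9. ] 9.3 [ 0.5421 -0.1243  0.2143] 0.21195
9 30.03 [0.7 0.9 9.4] 9.5 [ 0.5421 -0.1263  0.2142] 0.21195
ok
0 30.31 [ 0.1  2.3 10.2] 10.5 [ 0.5422 -0.1272  0.2143] 0.21195
1 30.58 [0.1 2.7 8.6] 9.0 [ 0.5422 -0.1282  0.2143] 0.21208
2 30.86 [-0.2  3.8  9.9] 10.6 [ 0.5422 -0.129   0.2142] 0.21208
3 31.13 [-0.3  5.6  8.8] 10.4 [ 0.5422 -0.1295  0.2143] 0.21218
4 31.41 [-0.9  7.5 10.1] 12.7 [ 0.5423 -0.13    0.2143] 0.21218
ok
```

View pics/wrist5.png

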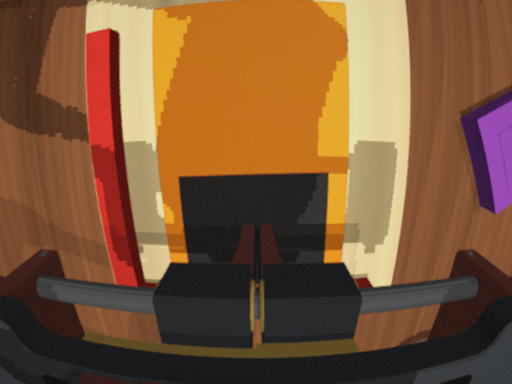

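```bash
cat >> drag.py <<'E'
def lat(n,step,target=9,speed=0.015,fyt=2.5,stop=None,maxtot=17):
    b0=np.load('b0.npy'); px,py,z=np.load('p.npy')
    for i in range(n):
        px-=.9997*step;py-=.0244*step
        r.servo_line([px,py,z],speed=speed)
        t=r.sense(); f=t['contact_force']-b0; tot=np.linalg.norm(f)
        print(i,round(t['clock'],2),f.round(1),round(tot,1),t['tcp_pos'].round(4),round(z,5))
        if tot>maxtot: print('HIGH');break
        if stop and stop(f,t): break
        e=target-f[2]
        if abs(e)>0.5: z-=np.clip(e/9000,-0.0003,0.0003)
        py+=np.clip((f[1]-fyt)/12000,-0.0003,0.0003)
    np.save('p.npy',[px,py,z])
E
python3 - <<'E'
from drag import *
lat(10,0.002,stop=lambda f,t:f[0]>6)
lat(9,0.001,speed=.008,stop=lambda f,t:f[0]>6)
w=snap('wrist','wrist6.png')
E
```

```text
0 31.79 [1.6 6.2 8.2] 10.4 [ 0.5405 -0.1303  0.2143] 0.21218
1 32.08 [2.5 4.9 8.2] 9.9 [ 0.5386 -0.1302  0.2143] 0.2121
2 32.36 [2.  6.4 8.8] 11.1 [ 0.5366 -0.1302  0.2143] 0.21201
3 32.64 [1.6 4.3 8.6] 9.7 [ 0.5345 -0.1302  0.2143] 0.21201
4 32.92 [1.7 3.9 7.9] 9.0 [ 0.5325 -0.1302  0.2143] 0.21201
5 33.21 [1.6 2.4 7.8] 8.3 [ 0.5306 -0.1302  0.2143] 0.21189
6 33.49 [2.6 2.7 9.9] 10.6 [ 0.5286 -0.1302  0.2143] 0.21176
7 33.77 [1.7 4.1 9.2] 10.2 [ 0.5265 -0.1303  0.2143] 0.21186
8 34.06 [1.4 2.9 9.1] 9.7 [ 0.5245 -0.1303  0.2143] 0.21186
9 34.34 [1.1 3.  9.2] 9.7 [ 0.5225 -0.1303  0.2143] 0.21186
0 34.62 [2.6 3.7 9. ] 10.1 [ 0.5216 -0.1303  0.2143] 0.21186
1 34.89 [1.7 2.2 8.6] 9.0 [ 0.5206 -0.1303  0.2143] 0.21186
2 35.17 [1.7 1.8 8.3] 8.6 [ 0.5196 -0.1304  0.2143] 0.21186
3 35.44 [2.2 3.4 8.5] 9.4 [ 0.5186 -0.1304  0.2143] 0.21178
4 35.72 [5.3 1.9 6.6] 8.7 [ 0.518  -0.1305  0.2143] 0.21172
5 36.0 [5.9 2.7 6.9] 9.5 [ 0.5172 -0.1306  0.2143] 0.21146
6 36.27 [5.8 2.3 7.3] 9.6 [ 0.5164 -0.1307  0.2143] 0.21122
7 36.55 [6.9 1.6 8. ] 10.7 [ 0.5155 -0.1308  0.2143] 0.21103
```

View pics/wrist6.png

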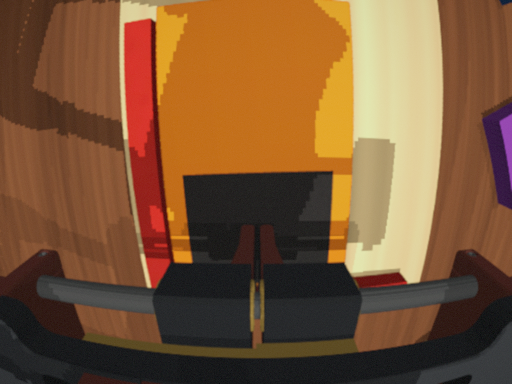

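```bash
python3 - <<'E'
from drag import *
print(drag(4,0.0005,speed=.005,target=9,gx=0,stop=lambda f,t:f[1]>6))
px,py,z=np.load('p.npy')
# relieve and lift straight
r.servo_line([px,py,0.2145],speed=.01)
r.servo_line([px,py,0.235],speed=.05)
r.reach([0.52,-0.19,0.40],[180,0,90])
r.wait(.2)
import pickle
S={n:snap(n,n+'7.png') for n in('scene','side','wrist')}
pickle.dump(S,open('s7.pkl','wb'));print(r.sense()['clock'],r.sense()['tcp_pos'])
f=cv2.cvtColor(S['wrist']['frame'],cv2.COLOR_RGB2BGR)
cv2.imwrite('pics/c_w7.png',cv2.resize(f[0:150,175:375],None,fx=4,fy=4,interpolation=cv2.INTER_CUBIC))
f=cv2.cvtColor(S['side']['frame'],cv2.COLOR_RGB2BGR)
cv2.imwrite('pics/c_side7.png',cv2.resize(f[160:255,205:295],None,fx=6,fy=6,interpolation=cv2.INTER_CUBIC))
E
```

```text
0 36.85 [6.9 2.7 8.4] 11.2 [ 0.5155 -0.131   0.2143] 0.21103
1 37.1 [6.7 5.1 9.1] 12.4 [ 0.5155 -0.1312  0.2142] 0.21096
2 37.35 [6.2 5.7 9.9] 13.0 [ 0.5155 -0.1314  0.2143] 0.21096
3 37.6 [6.1 6.  9.8] 13.0 [ 0.5154 -0.1317  0.2143] 0.21106
ok
39.7333 [ 0.52006457 -0.18969906  0.39880887]
```

View pics/c_w7.png

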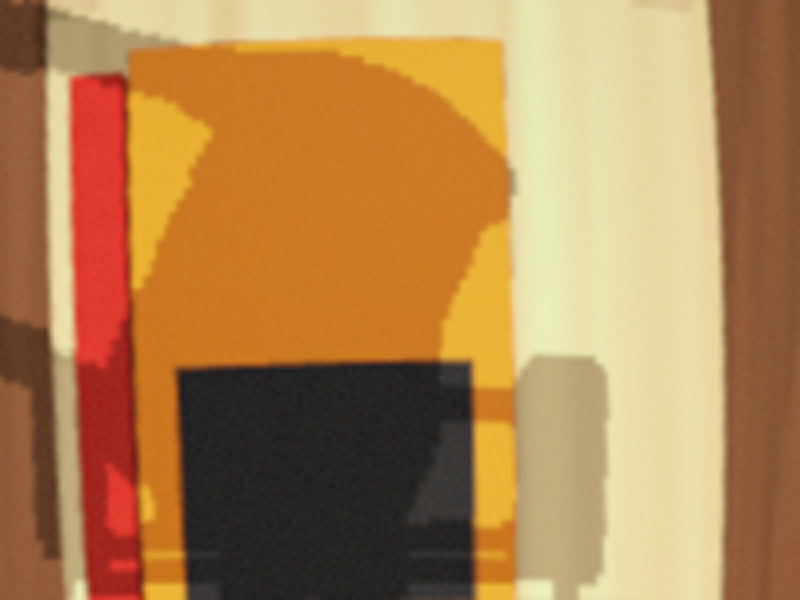

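View pics/c_side7.png

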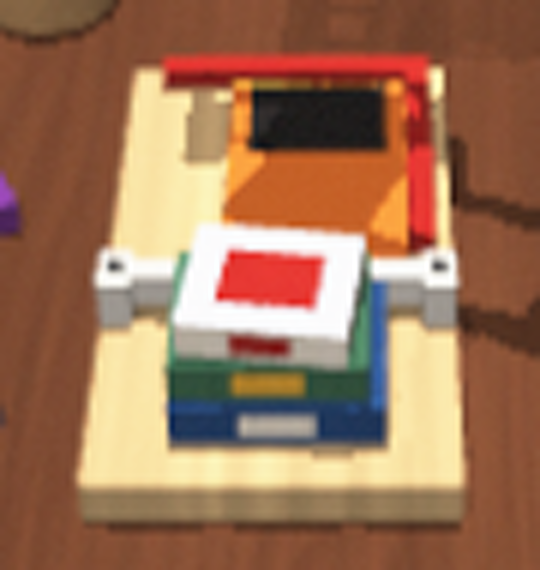

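View pics/scene7.png

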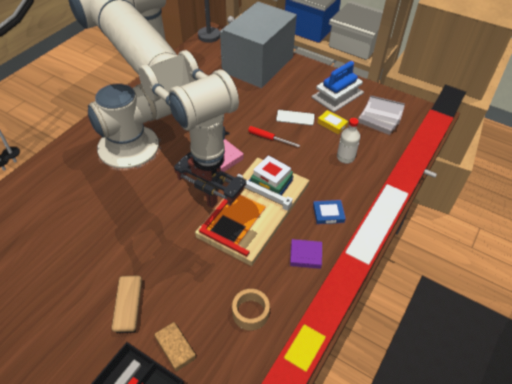

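```bash
python3 - <<'E'
from h import *
import pickle
s=pickle.load(open('s7.pkl','rb'))['wrist']
q=lambda u,v,z: onz(s,175+u/4,v/4,z,True)
z=.0322
a,b=q(130,52,z),q(502,40,z); print(a,b,np.linalg.norm(a-b),np.degrees(np.arctan2(*(b-a)[1::-1])))
c=np.array([.465,-.1655]);ya=np.radians(1.4);X=np.array([-np.sin(ya),np.cos(ya)]);Y=-np.array([np.cos(ya),np.sin(ya)])
m=(a+b)[:2]/2-c; print('rear mid rel corner (want 175,-55):',m@X,m@Y)
f=cv2.cvtColor(s['frame'],cv2.COLOR_RGB2BGR)
cv2.imwrite('pics/c_w7b.png',cv2.resize(f[80:180,185:345],None,fx=5,fy=5,interpolation=cv2.INTER_CUBIC))
E
```

```text
[0.46222327 0.00749411 0.0322    ] [0.57053409 0.01093461 0.0322    ] 0.1083654486700252 1.8193942999914312
rear mid rel corner (want 175,-55): 0.17340691323082275 -0.055631994424558996
```

View pics/c_w7b.png

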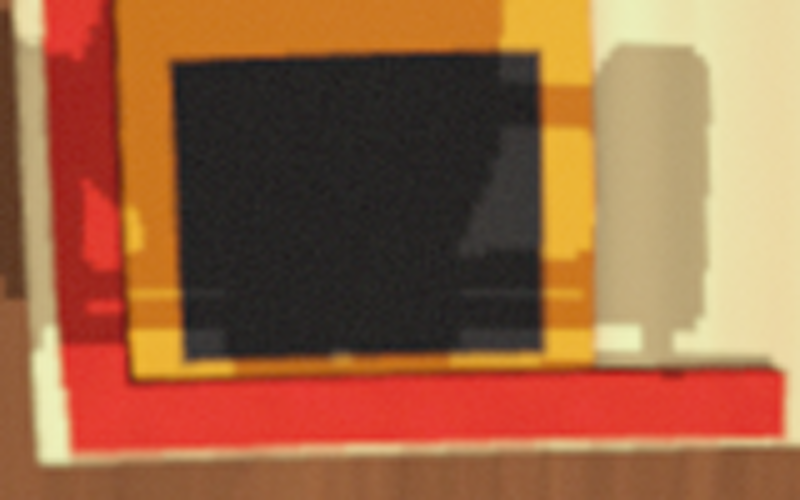

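```bash
python3 - <<'E'
from h import *
print(r.sense()['clock']); print(r.hand_in())
E
```

```text
39.7333
the job is handed in; nothing more can be done
None
```

I drew the orange scraper out from under the cartons and slid it fully home against both red stops. The job was handed in at 39.7 s of the 67 s allowed.

- **Drag:** I pressed with 11 to 14 N until it was clear, then about 7 to 10 N to seat it. The highest press and drag together that I read was 16.2 N, against the 20 N limit. I could only read the force at the end of each small step, not continuously.
- **Seating:** The end stop first showed as a force rise at y = -0.129 m, and the fence at x = 0.518 m. After fence contact the fingertips slipped about 2 mm on the pad. A final push towards the end stop reached 6 N.
- **Last pictures:** The scraper looks flush along the whole fence and the end stop.
  - **Position:** Its rear edge measured 173.4 mm along and 55.6 mm across from the corner, against 175 and 55 expected.
  - **Squareness:** It measured 1.8° against a jig angle of about 1.4°, which is within the limits and the camera's accuracy.
- **Cartons and bystanders:** The three cartons look upright and stacked behind the bridge, with only a small forward shift. The bystanders look undisturbed. I judged both by eye and did not measure how far the cartons moved.
- **Disagreement:** The first board height, triangulated from the pictures, came out at 21 to 26 mm. Touching the scraper put it at about 26 mm, which I took as right.

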